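# Lay the carving blank down against the stop

## Robot

A 6-joint arm with a two-finger parallel gripper is mounted at the origin on the work surface. World frame = base frame: x ahead of the robot, y to its left, z up, the work surface at z = 0. Lengths are in mm, angles in rad, forces in N, time in s.
With the tool pointing down it reaches from about 275 to 750 mm from the base axis. Payload 10.2 kg.
Tool frame: the origin (TCP) lies on the front face of the gripper's body, between the roots of the fingers; the fingertips stand tips_ahead ahead of it and the grasp point (between the pads) lies 45 mm ahead of it (tips_ahead is the distance from the TCP to the fingertips, in mm); z points along the fingers, y is the line along which they close (so a half turn about z gives the same grasp; the last joint's range is limited). The gripper opens to 88 mm and grips with 3 to 60 N. Pads are 18 mm wide; open, the fingers measure 123 mm over their backs; the gripper's body (75 mm by 187 mm) begins 45 mm behind the grasp point.
Start: joints at [0.941, 0.313, 1.498, -0, 1.331, -0.223], TCP at [207.741, 482.157, 302.72] pointing down, gripper open.
Joint ranges: [-2.94, 2.94], [-0.97, 2.17], [0.19, 2.56], [-1.23, 4.37], [0.02, 3.11], [-2.88, 2.88]. Speed limits (rad/s): [2.39, 2.39, 3.01, 3.14, 3.14, 3.14].

## Interface

Orientations are given as a rotation vector (axis times angle).
In Python, from rig import get_obs, capture, get_calibration, job_done, tips_ahead gives the robot as it stands.
- The arm moves only by the tool drive_tool, never from a script. Its argument "motion" is a list of rows, each an object with "gripper": the opening, from 0 (shut) to 1 (fully open); "translation": the shift along the tool's x, y, z in mm, a list of three; "spin": the turn about the tool's z in rad. In form: [{"gripper": gripper, "translation": [tx, ty, tz], "spin": spin}, ...]. A call has 1 to 12 rows; each row is the pose to reach, as a shift and turn from the pose commanded when the call began, along the tool's axes at that moment; what a row does not reach only later rows make up. A row lasts 1/8 s, in which the tool goes at most 62.5 mm and 10.7 degrees, less where a joint would pass 70% of its speed; a pose out of reach is approached as far as the arm can. A call with a gripper value outside its range is refused whole. The fingers move at their own pace and stop on an object; "grip_force" is the grip in N (left out, the last holds). Time passes only in rows, so rows that repeat a pose let the fingers close. It gives the time, the measured TCP pose, the force, the opening and the grip force at its end, in the units of the state.
- get_obs(): the state, without advancing time (a new reading comes with each control period).
- capture(name): name is "side" or "top" or "wrist"; returns the picture (384x512x3 uint8, red, green, blue); there is no depth.
- get_calibration(name): a dict with "camera_matrix" (3x3 intrinsics, pixels), "pose" (4x4, takes a point from camera to world coordinates); the wrist camera has in their place "mount" (4x4, takes a point from camera to tool coordinates, whose origin is the TCP and whose axes are the flange's). Camera axes: x right, y up, looking along -z (the intrinsics and any distortion apply to the point x, -y, -z); pixel columns grow to the right and rows downward; lengths in mm; the calibration is good to about 2 mm. A picture is of the moment at which its call begins: read the wrist's pose just before it. get_calibration takes no time and is no camera call.
- job_done(): hands the job in; it is judged then, once.
The state is a dict: "clock": time; "joints": joint angles; "joint_vel": joint speeds; "effort": joint torques, N m; "tcp_pos": TCP position; "ee_rot": TCP orientation; "wrist_force": force on the tool from outside, world axes, zero at the start; "torque": the same for the moment, N m; "grip_width": finger opening in mm; "grasp_force": force on a finger pad.
Only numpy, scipy, OpenCV 4.12 (cv2) and the standard library are available. Lean on these libraries where they do the work, as an engineer would, in place of code of your own. Each camera call takes 0.05 s, during which the arm holds its last target. There are 200 camera calls.

## Task

Get the tall wooden blank ready to carve: push it over towards the stop strip of the carving board, so that it lies flat on the board, and push it along until its end sits flush and square against the stop. Only push it with the fingers, do not pick it up; leave the short blank beside it standing where it is and do not disturb the other things on the table.

Things in the scene. Friction and masses are not known exactly. Their poses are not given: they have to be found in the camera images.
- board: plywood carving board, 280 (its x) x 240 (y) x 18 mm thick, fixed; a wooden stop strip 20 mm thick, rising 22 mm above the board, runs along its whole +x edge. Origin: centre of the underside, on the table; z up; +x points level from the open edge to the stop. Board top at z = 18 mm, inner face of the stop at x = 120 mm in this frame.
- stop_face (a point): middle of the stop's inner face, at the level of the board's top; axes as the board's (+x is into the stop)
- blank: tall blank, loose pale wood, 44 (x) x 60 (y) x 120 mm (z), 0.15-0.3 kg, standing on end on the board in one of two places side by side. Origin: centre of the end it stands on; +z along its length, +x the face towards the stop (within 12 degrees). Pushed near the top of its -x face it tips and falls freely past 20 degrees, then lies 44 mm high, its end 30-65 mm short of the stop.
- blank_toe (a point): on the tall blank, middle of the 60 mm bottom edge on its stop side, about which it tips (22 mm along +x from the blank's origin); it stays down on the board throughout
- blank_head (a point): on the tall blank, centre of the end that is up at the start (120 mm along its z); this is the end that must come against the stop
- stub: the short blank, same wood, 44 x 60 x 65 mm high, loose, standing beside the tall one on the board (centres about 110 mm apart across the board); leave alone. Origin: centre of the underside
- stone: grey rounded stone, 74 mm across, 32 mm high, loose on the table beside the board; leave alone. Origin: centre of the underside
- pot: empty white ceramic cup, 72 mm across the rim, 85 mm high, loose on the table beyond the board; leave alone. Origin: centre of the underside
- sander: cork sanding block, 90 x 50 x 30 mm high, loose on the table on the robot's side of the board; leave alone. Origin: centre of the underside
- mallet: wooden mallet, lying loose on the left of the table; leave alone. Origin: on its handle line, at the table; handle to its -x
- offcut: oak offcut, 110 x 70 x 45 mm high, loose on the left of the table; leave alone. Origin: centre of the underside
- brush: dusting brush with dark wooden handle, lying loose on the right of the table; leave alone. Origin: on its handle line, at the table; handle to its -x

How it is judged:
By the outcome, as a careful person would: the job done as asked, in the order asked, and still so for the second after the job is handed in, with the robot touching nothing.
It also fails if it takes over 42 s, if anything falls off the work surface, if the arm or the gripper's body presses on something with over 40 N, if the wrist force passes 120 N, or if a joint passes its speed limit or range.

## Working session

There is one attempt and no reset: what is moved stays moved. The work goes in short steps, Python scripts to look and compute and a tool call to move; the robot and the scene stay as the last step left them, time stands still between calls to the robot, and variables do not carry over. Pictures are saved under pics/ and viewed, at most 10 in all, crops included, and the job is handed in when it is done.

Besides the shell and the picture viewer there is one more tool, called after ">>>" by a JSON object that holds its "method" and its "body". drive_tool: Moves the arm, as the interface text tells. Its arguments: {"type":"object","properties":{"motion":{"type":"array"},"grip_force":{"type":"number"}},"required":["motion"]}

```bash
mkdir -p pics
python3 - <<'E'
from rig import *
import cv2,numpy as np
o=get_obs();print(o['clock'],o['tcp_pos'],o['ee_rot'],o['grip_width'],tips_ahead)
for n in('top','side'):
    im=capture(n);cv2.imwrite(f'pics/{n}0.png',im[:,:,::-1]);c=get_calibration(n);print(n,{k:np.round(v,4).tolist() if not isinstance(v,str) else v for k,v in c.items()})
print(get_calibration('wrist'))
E
```

```text
0.0 [207.63648554 482.01160806 302.1571047 ] [-6.34560611e-01 -3.07627267e+00  1.83642495e-03] 87.96463516918044 64.0
top {'camera_matrix': [[377.7233, 0.0, 253.9212], [0.0, 377.7233, 199.154], [0.0, 0.0, 1.0]], 'pose': [[-0.0021, 0.9924, -0.1233, 446.3883], [-0.9999, -0.0005, 0.0131, -2.014], [0.013, 0.1233, 0.9923, 1344.3164], [0.0, 0.0, 0.0, 1.0]]}
side {'camera_matrix': [[373.2143, 0.0, 261.4736], [0.0, 373.2143, 190.1653], [0.0, 0.0, 1.0]], 'pose': [[0.9556, 0.1482, -0.2546, 287.5403], [-0.294, 0.5309, -0.7948, -985.0898], [0.0174, 0.8344, 0.5509, 764.8203], [0.0, 0.0, 0.0, 1.0]]}
{'camera_matrix': array([[308.19026032,   0.        , 255.82355636],
       [  0.        , 308.19026032, 192.33491444],
       [  0.        ,   0.        ,   1.        ]]), 'mount': array([[ 1.61879129e-03,  9.54341474e-01,  2.98713458e-01,
         7.77218799e+01],
       [ 9.99998593e-01, -1.67657615e-03, -6.28122431e-05,
         1.04066520e+00],
       [ 4.40871531e-04,  2.98713140e-01, -9.54342845e-01,
        -8.21296227e+01],
       [ 0.00000000e+00,  0.00000000e+00,  0.00000000e+00,
         1.00000000e+00]])}
```

View pics/top0.png

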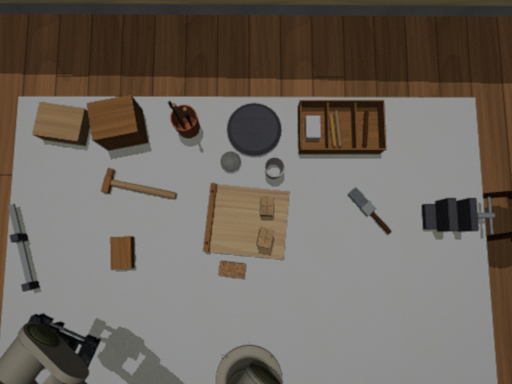

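View pics/side0.png

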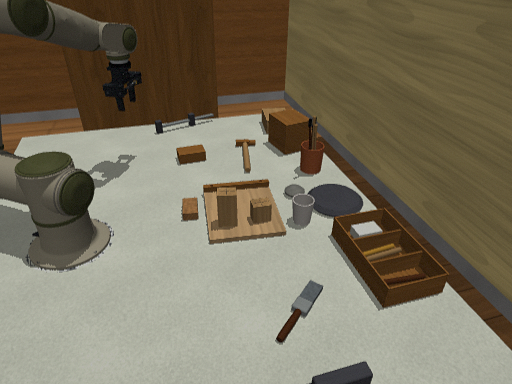

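The top view shows the board at about (248,222), with its stop on the left at x≈210, which is world +y. The tall blank is at (265,238) in the top view and (228,208) in the side view. The stub is at (267,207) and (261,210). I'll zoom in for the edges.

Run:
```python
import cv2,numpy as np
t=cv2.imread('pics/top0.png')[178:268,198:298];s=cv2.imread('pics/side0.png')[175:245,198:290]
f=lambda i,k:cv2.resize(i,None,fx=k,fy=k,interpolation=cv2.INTER_CUBIC)
a=f(t,4);b=f(s,4)
h=max(a.shape[0],b.shape[0]);p=lambda i:cv2.copyMakeBorder(i,0,h-i.shape[0],0,8,cv2.BORDER_CONSTANT)
cv2.imwrite('pics/z0.png',np.hstack([p(a),p(b)]))
```

```text
(no output)
```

View pics/z0.png

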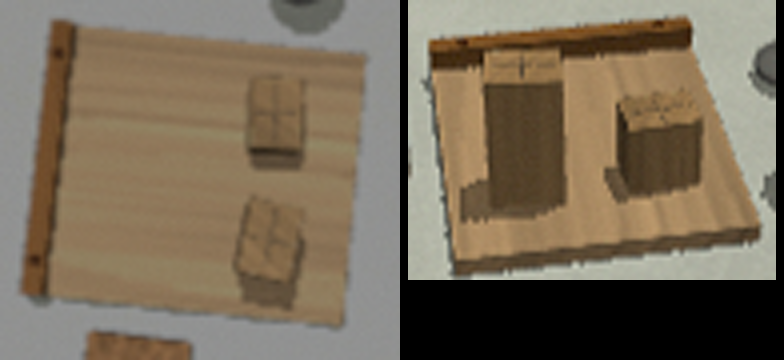

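```bash
cat > h.py <<'E'
from rig import *
import cv2,numpy as np
from scipy.spatial.transform import Rotation as R
def cal(n,o=None):
    c=get_calibration(n)
    if n!='wrist': return c['camera_matrix'],np.array(c['pose'])
    T=np.eye(4);T[:3,:3]=R.from_rotvec(o['ee_rot']).as_matrix();T[:3,3]=o['tcp_pos'];return c['camera_matrix'],T@c['mount']
def ray(K,P,uv,z):
    q=np.linalg.inv(K)@[uv[0],uv[1],1];d=P[:3,:3]@[q[0],-q[1],-1];return (P[:3,3]+d*(z-P[2,3])/d[2]).round(1)
def tool(o):return R.from_rotvec(o['ee_rot']).as_matrix().round(3)
E
python3 - <<'E'
from h import *
K,P=cal('top')
f=lambda n,u,v,z:print(n,ray(K,P,(198+u/4,178+v/4),z))
for u,v in((252,196),(305,208),(292,278),(237,266)):f('blanktop',u,v,138)
for u,v in((250,75),(306,78),(302,150),(247,146)):f('stubtop',u,v,83)
for u,v in((75,27),(47,295)):f('stopin',u,v,40)
for u,v in((366,57),(342,322)):f('open',u,v,18)
K,P=cal('side')
f=lambda n,u,v,z:print(n,ray(K,P,(198+(u-408)/4,175+v/4),z))
for u,v in((485,50),(562,50),(564,84),(485,84)):f('Sblanktop',u,v,138)
for u,v in((490,210),(566,206)):f('Sblankbot',u,v,18)
o=get_obs();print(tool(o))
E
```

```text
blanktop [506.7 -40.4 138. ]
blanktop [497.1 -82.6 138. ]
blanktop [441.8 -71.8 138. ]
blanktop [451.3 -28.2 138. ]
stubtop [611.2 -40.9  83. ]
stubtop [608.7 -88.1  83. ]
stubtop [547.9 -84.2  83. ]
stubtop [551.3 -38.1  83. ]
stopin [659.2 110.4  40. ]
stopin [427.5 132.   40. ]
open [ 635.8 -146.    18. ]
open [ 403.3 -121.9   18. ]
Sblanktop [450.7 -30.1 138. ]
Sblanktop [507.6 -45.9 138. ]
Sblanktop [497.8 -91.3 138. ]
Sblanktop [441.5 -75.6 138. ]
Sblankbot [439.8 -75.   18. ]
Sblankbot [498.4 -86.5  18. ]
[[-0.918  0.396 -0.001]
 [ 0.396  0.918 -0.001]
 [ 0.    -0.001 -1.   ]]
```

The two views agree. The blank's centre is near (474,-57) and its yaw is about 12.5° off world +y. The stop's normal is about 5.3° off, and the gap after the fall should be around 42 mm. I'll go behind the blank, facing it, and check with the wrist camera.

>>> {"method": "drive_tool", "body": {"motion": [{"gripper": 0.23, "translation": [-470, -459, 0], "spin": 1.38}, {"gripper": 0.23, "translation": [-470, -459, 0], "spin": 1.38}, {"gripper": 0.23, "translation": [-470, -459, 0], "spin": 1.38}, {"gripper": 0.23, "translation": [-470, -459, 0], "spin": 1.38}, {"gripper": 0.23, "translation": [-470, -459, 0], "spin": 1.38}, {"gripper": 0.23, "translation": [-470, -459, 0], "spin": 1.38}, {"gripper": 0.23, "translation": [-470, -459, 0], "spin": 1.38}, {"gripper": 0.23, "translation": [-470, -459, 0], "spin": 1.38}, {"gripper": 0.23, "translation": [-470, -459, 0], "spin": 1.38}, {"gripper": 0.23, "translation": [-470, -459, 0], "spin": 1.38}, {"gripper": 0.23, "translation": [-470, -459, 0], "spin": 1.38}, {"gripper": 0.23, "translation": [-470, -459, 0], "spin": 1.38}]}}

```text
clock: 1.6
tcp_pos: [457.9, -126.9, 302.0]
ee_rot: [-2.45, -1.965, 0.001]
wrist_force: [0.3, -0.4, 0.1]
grip_width: 20.0
grasp_force: 0.0
```

Run:
```python
from h import *
o=get_obs();print(o['clock'],o['tcp_pos'],o['joints'],o['grip_width']);print(tool(o))
cv2.imwrite('pics/w1.png',capture('wrist')[:,:,::-1])
```

```text
1.6 [ 457.93887474 -126.87576423  302.00623447] [-5.17502548e-01  2.03979057e-01  1.64113529e+00 -8.36290641e-05
  1.29777072e+00 -2.98885720e-01] 20.011311105283195
[[ 0.217  0.976 -0.001]
 [ 0.976 -0.217  0.001]
 [ 0.    -0.001 -1.   ]]
```

View pics/w1.png

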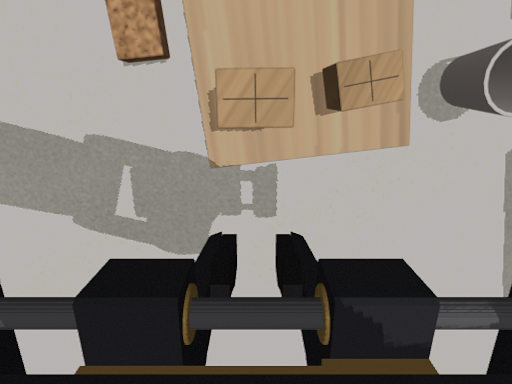

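The blank's top face spans (216,68) to (294,128), square with the tool. The board's open edge runs from (211,166) to (409,146).

Run:
```python
from h import *
o=get_obs();K,P=cal('wrist',o);T=tool(o)
c=[]
for p in((216,68),(294,67),(294,128),(218,129)):c.append(ray(K,P,p,138))
for a in c:print(a)
m=np.mean(c,0);print(m,'tool:',T.T@(m-o['tcp_pos']))
for a in c:print(T.T@(a-o['tcp_pos']))
for p in((211,160),(409,143)):print('open',ray(K,P,p,18))
print(ray(K,P,(374,80),83))
```

```text
[449.4 -23.3 138. ]
[506.2 -35.  138. ]
[498.3 -78.9 138. ]
[439.7 -66.9 138. ]
[473.4   -51.025 138.   ] tool: [ 76.03296382  -0.52856723 164.23850812]
[ 97.90856382 -29.94116723 164.29023312]
[ 98.75816382  28.02283277 164.22173312]
[ 54.20536382  29.79483277 164.18573312]
[ 53.25976382 -29.99076723 164.25633312]
open [ 405.5 -109.3   18. ]
open [ 640.2 -139.8   18. ]
[583.3 -58.5  83. ]
```

>>> {"method": "drive_tool", "body": {"motion": [{"gripper": 0.23, "translation": [0, 0, 60], "spin": 0}, {"gripper": 0.23, "translation": [15, 0, 118], "spin": 0}, {"gripper": 0.23, "translation": [35, 0, 118], "spin": 0}, {"gripper": 0.23, "translation": [43, 0, 118], "spin": 0}, {"gripper": 0.23, "translation": [49, 0, 118], "spin": 0}, {"gripper": 0.23, "translation": [55, 0, 118], "spin": 0}, {"gripper": 0.23, "translation": [61, 0, 118], "spin": 0}, {"gripper": 0.23, "translation": [67, 0, 118], "spin": 0}]}}

```text
clock: 2.65
tcp_pos: [472.2, -59.7, 184.8]
ee_rot: [2.448, 1.969, 0.0]
wrist_force: [-0.7, -0.6, 0.5]
grip_width: 20.0
grasp_force: 0.1
```

>>> {"method": "drive_tool", "body": {"motion": [{"gripper": 0.23, "translation": [6, 0, 0], "spin": 0}, {"gripper": 0.23, "translation": [12, 0, 0], "spin": 0}, {"gripper": 0.23, "translation": [18, 0, 0], "spin": 0}, {"gripper": 0.23, "translation": [24, 0, 0], "spin": 0}, {"gripper": 0.23, "translation": [28, 0, 0], "spin": 0}, {"gripper": 0.23, "translation": [28, 0, 0], "spin": 0}, {"gripper": 0.23, "translation": [28, 0, 0], "spin": 0}, {"gripper": 0.23, "translation": [28, 0, 0], "spin": 0}]}}

```text
clock: 3.65
tcp_pos: [478.1, -32.7, 184.7]
ee_rot: [2.448, 1.969, 0.0]
wrist_force: [-0.6, -0.4, 0.2]
grip_width: 20.2
grasp_force: 0.0
```

Run:
```python
from h import *
o=get_obs();print(o['clock'],o['tcp_pos'],o['wrist_force'])
w=capture('wrist');s=capture('side')[165:255,185:295]
s=cv2.resize(s,None,fx=2.6,fy=2.6,interpolation=cv2.INTER_CUBIC)
s=cv2.copyMakeBorder(s,0,384-s.shape[0],0,0,cv2.BORDER_CONSTANT)
cv2.imwrite('pics/w2.png',np.hstack([w,s])[:,:,::-1])
```

```text
3.65 [478.13495741 -32.70830425 184.74164503] [-0.55013907 -0.40283683  0.20021993]
```

View pics/w2.png

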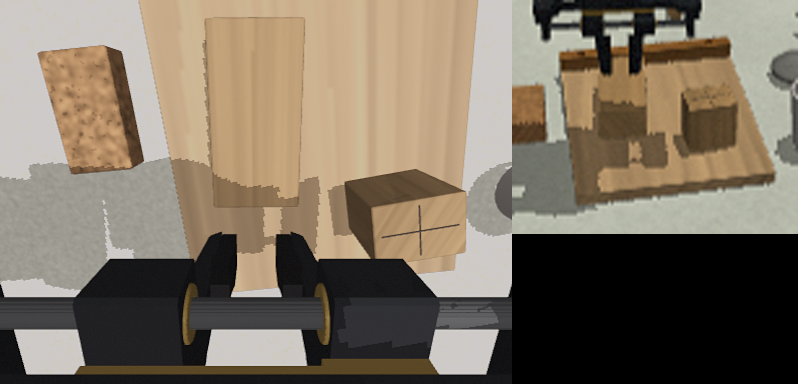

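The blank has fallen flat. Its top face corners are (206,17), (304,18), (299,207) and (213,207) in the wrist view, and the stub is untouched. Next I'll work out its pose.

Run:
```python
from h import *
o=get_obs();K,P=cal('wrist',o);T=tool(o)
for p in((206,17),(304,18),(299,207),(213,207)):
    a=ray(K,P,p,62);print(a,(T.T@(a-o['tcp_pos'])).round(1))
for p in((346,182),(416,169),(466,192),(373,207)):
    a=ray(K,P,p,83);print('stub',a,(T.T@(a-o['tcp_pos'])).round(1))
n=np.array([.093,.9957,0]);print('n in tool',T.T@n)
```

```text
[475.4  93.6  62. ] [122.8 -29.8 122.7]
[531.9  80.8  62. ] [122.4  28.1 122.7]
[508.6 -35.9  62. ] [  3.4  30.5 122.7]
[449.2 -22.9  62. ] [  3.3 -30.4 122.7]
stub [538.4 -17.7  83. ] [ 27.6  55.7 101.7]
stub [581.2 -18.6  83. ] [ 35.9  97.7 101.7]
stub [610.9 -40.2  83. ] [ 21.2 131.3 101.7]
stub [553.  -37.7  83. ] [ 11.2  74.2 101.7]
n in tool [ 0.9927939 -0.1232145  0.       ]
```

>>> {"method": "drive_tool", "body": {"motion": [{"gripper": 0.28, "translation": [-28, 6.5, 0], "spin": -0.125}, {"gripper": 0.28, "translation": [-28, 6.5, 40], "spin": -0.125}, {"gripper": 0.28, "translation": [-28, 6.5, 87], "spin": -0.125}, {"gripper": 0.28, "translation": [-28, 6.5, 87], "spin": -0.125}]}}

```text
clock: 4.25
tcp_pos: [477.2, -61.0, 95.8]
ee_rot: [-2.317, -2.114, 0.004]
wrist_force: [-0.3, -1.3, 0.7]
grip_width: 24.7
grasp_force: 0.0
```

>>> {"method": "drive_tool", "body": {"motion": [{"gripper": 0.28, "translation": [10, 0, 0], "spin": 0}, {"gripper": 0.28, "translation": [16, 0, 0], "spin": 0}, {"gripper": 0.28, "translation": [20, 0, 0], "spin": 0}, {"gripper": 0.28, "translation": [24, 0, 0], "spin": 0}, {"gripper": 0.28, "translation": [28, 0, 0], "spin": 0}, {"gripper": 0.28, "translation": [32, 0, 0], "spin": 0}, {"gripper": 0.28, "translation": [36, 0, 0], "spin": 0}, {"gripper": 0.28, "translation": [40, 0, 0], "spin": 0}, {"gripper": 0.28, "translation": [44, 0, 0], "spin": 0}, {"gripper": 0.28, "translation": [48, 0, 0], "spin": 0}, {"gripper": 0.28, "translation": [48, 0, 0], "spin": 0}]}}

```text
clock: 5.62
tcp_pos: [482.6, -13.0, 97.5]
ee_rot: [-2.319, -2.118, 0.0]
wrist_force: [-0.3, 0.7, -0.1]
grip_width: 24.6
grasp_force: 0.0
```

Run:
```python
from h import *
o=get_obs();print(o['clock'],o['tcp_pos'],o['wrist_force']);print(tool(o))
cv2.imwrite('pics/w3.png',capture('wrist')[:,:,::-1])
```

```text
5.625 [482.62721067 -13.04877156  97.52743805] [-0.29734677  0.71628506 -0.11411967]
[[ 0.091  0.996 -0.001]
 [ 0.996 -0.091  0.   ]
 [ 0.    -0.001 -1.   ]]
```

View pics/w3.png

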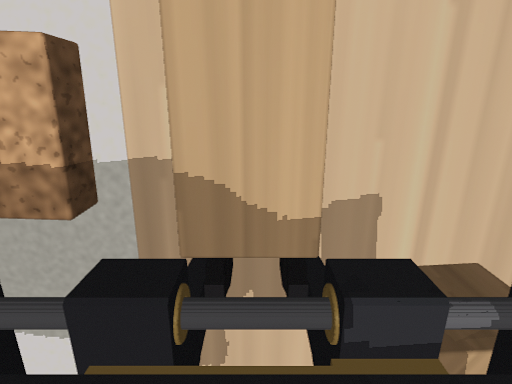

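The blank's side edges converge symmetrically, (164,0)→(177,257) and (333,0)→(321,257), so it is aligned with the tool. About 10 mm remain, so I'll push on gently and watch the force.

>>> {"method": "drive_tool", "body": {"motion": [{"gripper": 0.28, "translation": [2, 0, 0], "spin": 0}, {"gripper": 0.28, "translation": [4, 0, 0], "spin": 0}, {"gripper": 0.28, "translation": [6, 0, 0], "spin": 0}, {"gripper": 0.28, "translation": [8, 0, 0], "spin": 0}, {"gripper": 0.28, "translation": [8, 0, 0], "spin": 0}]}}

```text
clock: 6.3
tcp_pos: [483.6, -5.3, 97.7]
ee_rot: [-2.32, -2.118, -0.0]
wrist_force: [0.3, 0.4, -0.5]
grip_width: 24.7
grasp_force: 0.0
```

>>> {"method": "drive_tool", "body": {"motion": [{"gripper": 0.28, "translation": [1, 0, 0], "spin": 0}, {"gripper": 0.28, "translation": [2, 0, 0], "spin": 0}, {"gripper": 0.28, "translation": [3, 0, 0], "spin": 0}, {"gripper": 0.28, "translation": [3, 0, 0], "spin": 0}]}}

```text
clock: 6.8
tcp_pos: [483.9, -2.5, 97.8]
ee_rot: [2.32, 2.118, 0.0]
wrist_force: [-0.1, -1.0, 0.3]
grip_width: 24.4
grasp_force: 0.1
```

>>> {"method": "drive_tool", "body": {"motion": [{"gripper": 0.28, "translation": [1, 0, 0], "spin": 0}, {"gripper": 0.28, "translation": [2, 0, 0], "spin": 0}, {"gripper": 0.28, "translation": [3, 0, 0], "spin": 0}, {"gripper": 0.28, "translation": [3, 0, 0], "spin": 0}]}}

```text
clock: 7.3
tcp_pos: [484.1, 0.5, 97.7]
ee_rot: [2.32, 2.118, -0.0]
wrist_force: [-0.5, -0.1, 1.1]
grip_width: 24.5
grasp_force: 0.8
```

Run:
```python
from h import *
o=get_obs();print(o['clock'],o['tcp_pos'],o['wrist_force'])
f=lambda i,k:cv2.resize(i,None,fx=k,fy=k,interpolation=cv2.INTER_CUBIC)
a=f(capture('top')[178:268,198:298],4);b=f(capture('side')[175:245,198:290],4)
b=cv2.copyMakeBorder(b,0,80,8,0,cv2.BORDER_CONSTANT)
cv2.imwrite('pics/z4.png',np.hstack([a,b])[:,:,::-1])
```

```text
7.3 [4.84129307e+02 4.68426156e-01 9.77474587e+01] [-0.50072234 -0.06147175  1.08448816]
```

View pics/z4.png

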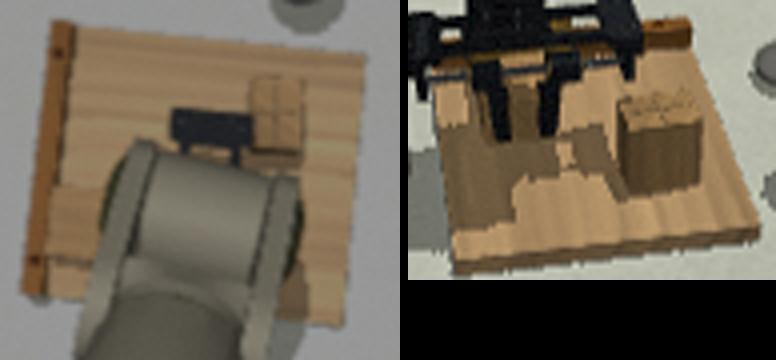

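The blank's head, at zoom (50–55, 190–260), is within a few mm of the stop. I'll keep going until there is a clear force.

>>> {"method": "drive_tool", "body": {"motion": [{"gripper": 0.28, "translation": [1, 0, 0], "spin": 0}, {"gripper": 0.28, "translation": [2, 0, 0], "spin": 0}, {"gripper": 0.28, "translation": [2, 0, 0], "spin": 0}]}}

```text
clock: 7.78
tcp_pos: [484.2, 0.8, 97.9]
ee_rot: [2.318, 2.118, -0.004]
wrist_force: [-3.6, -16.4, 2.7]
grip_width: 24.9
grasp_force: 8.4
```

>>> {"method": "drive_tool", "body": {"motion": [{"gripper": 0.28, "translation": [1, 0, 0], "spin": 0}, {"gripper": 0.28, "translation": [2, 0, 0], "spin": 0}, {"gripper": 0.28, "translation": [2, 0, 0], "spin": 0}]}}

```text
clock: 8.15
tcp_pos: [484.4, 1.1, 98.1]
ee_rot: [2.316, 2.117, -0.007]
wrist_force: [-8.8, -31.1, 5.3]
grip_width: 24.6
grasp_force: 15.9
```

Firm contact at 31 N. I'll back off straight, rise, and check.

>>> {"method": "drive_tool", "body": {"motion": [{"gripper": 0.28, "translation": [-2, 0, 0], "spin": 0}, {"gripper": 0.28, "translation": [-5, 0, 0], "spin": 0}, {"gripper": 0.28, "translation": [-20, 0, 0], "spin": 0}, {"gripper": 0.28, "translation": [-20, 0, -60], "spin": 0}, {"gripper": 0.28, "translation": [-20, 0, -120], "spin": 0}, {"gripper": 0.28, "translation": [-20, 0, -180], "spin": 0}, {"gripper": 0.28, "translation": [0, 0, -200], "spin": 0}, {"gripper": 0.28, "translation": [0, 0, -200], "spin": 0}]}}

```text
clock: 9.15
tcp_pos: [484.7, 4.6, 298.7]
ee_rot: [2.317, 2.118, 0.003]
wrist_force: [-0.4, 0.2, 0.2]
grip_width: 24.7
grasp_force: 0.0
```

Run:
```python
from h import *
o=get_obs();print(o['clock'],o['tcp_pos'],o['wrist_force'])
cv2.imwrite('pics/w5.png',cv2.resize(capture('wrist')[:240],None,fx=1.56,fy=1.56,interpolation=cv2.INTER_CUBIC)[:,:,::-1])
```

```text
9.15 [484.67372352   4.57500794 298.65398287] [-0.42304363  0.23167783  0.19137029]
```

View pics/w5.png

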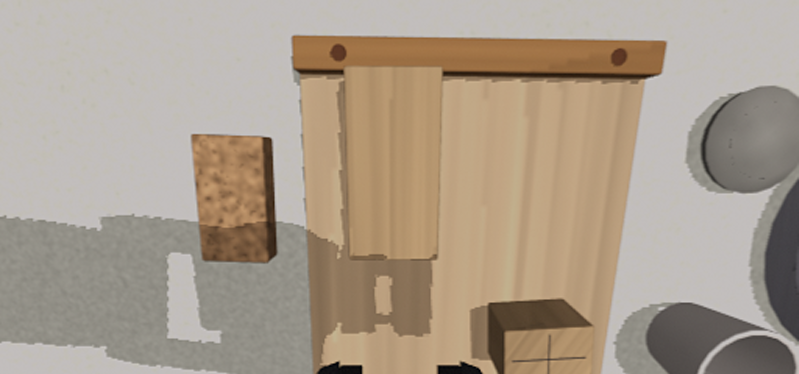

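The head edge, at crop (344,67)–(442,68), sits at the stop with nothing showing between. I'll check the gap and the angle numerically.

Run:
```python
from h import *
o=get_obs();K,P=cal('wrist',o);k=1.5605
g=lambda u,v,z:ray(K,P,((u+.5)/k-.5,(v+.5)/k-.5),z)
n=np.array([.093,.9957,0])
for nm,u,v,z in(('stop',295,67,40),('stop',662,73,40),('head',344,67,62),('head',442,68,62),('tail',349,258,62),('tail',437,259,62)):
    a=g(u,v,z);print(nm,a,(n@a).round(1))
```

```text
stop [429.  138.8  40. ] 178.1
stop [664.  114.4  40. ] 175.7
head [462.4 132.5  62. ] 174.9
head [520.9 126.8  62. ] 174.7
tail [451.4  16.1  62. ] 58.0
tail [510.3  10.2  62. ] 57.6
```

The stop is 119.6 mm beyond the tail, against a blank length of 120 mm. The yaw agrees with the stop to within about 0.5°, so the blank is flush and square.

```bash
python3 -c "
from rig import *
print(job_done())"
```

```text
the job is handed in; nothing more can be done
None
```

The tall blank lies flat on the board with its head end flush against the stop and square to it within about half a degree by camera, the stub is still standing, and the job was handed in at about 9 s on the robot's clock.

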